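Pin the mirror mount into line

ROBOT

A 6-joint arm with a two-finger parallel gripper is mounted at the origin on the work surface. World frame = base frame: x ahead of the robot, y to its left, z up, the work surface at z = 0. Lengths are in m, angles in rad, forces in N, time in s.
With the tool pointing down it reaches from about 0.35 to 0.975 m from the base axis. Payload 4.9 kg.
Tool frame: the origin (TCP) lies at the very end of the fingers, on their centre line; the grasp point (between the pads) lies 19 mm behind it (pinch_z is the distance from the TCP to the grasp point, in m); z points along the fingers, y is the line along which they close (so a half turn about z gives the same grasp; the last joint's range is limited). The gripper opens to 85 mm and grips with 20 to 120 N. Pads are 22 mm wide; open, the fingers measure 114 mm over their backs; the gripper's body (76 mm by 85 mm) begins 54 mm behind the grasp point. The pads swing forward as they close: fully open they stand 13 mm farther back than shut.
Start: joints at [-0.119, 0.053, 1.613, -0, 1.476, -0.119], TCP at [0.625, 0, 0.231] pointing down, gripper open.
Joint ranges: [-3.01, 3.01], [-1.01, 2.22], [0.06, 2.58], [-1.02, 4.17], [0.09, 2.62], [-3.14, 3.14]. Speed limits (rad/s): [2.57, 2.57, 3.14, 3.14, 3.14, 3.14].

INTERFACE

Orientations are given as a unit quaternion [w, x, y, z].
In Python, from plant import * gives the robot as it stands. The module is installed in compiled form; this text tells all that it offers.
- The arm moves only by the tool play_rows, never from a script. Its arguments are lists of equal length, an entry for each row: "linear": the shift along the world's x, y, z in m, a list of three; "turn": the turn about the world's z in degrees. A call has 1 to 8 rows; each row shifts and turns the commanded pose from where the row before left it; what a row does not reach is not made up. A row lasts 1/8 s, in which the tool goes at most 62.5 mm and 10.7 degrees, less where a joint would pass 70% of its speed; a pose out of reach is approached as far as the arm can. A call is refused whole if a number of a shift passes 0.0625 or a number of a turn 10.7, either way. A call with a gripper value outside its range is refused whole. "hand" is the finger opening in m, from 0 to 0.0854, set as the call begins (left out, the last holds). The fingers move at their own pace and stop on an object; the grip force is fixed at half the most. Time passes only in rows, so rows that do not move let the fingers close. It gives the time, the measured TCP pose, the force, the opening and the grip force at its end, in the units of the state.
- state(): the state, without advancing time (a new reading comes with each control period).
- grab_frame(name): name is "scene" or "side" or "wrist"; returns the picture (420x560x3 uint8, red, green, blue); there is no depth.
- camera_info(name): a dict with "camera_matrix" (3x3 intrinsics, pixels), "origin" and "attitude" of the camera in the world; the wrist camera has in their place "mount" (4x4, takes a point from camera to tool coordinates, whose origin is the TCP and whose axes are the flange's). Camera axes: x right, y down, z forward; pixel columns grow to the right and rows downward; lengths in m; the calibration is good to about 2 mm. The wrist camera is an equidistant fisheye: a pixel r from the principal point sees the ray r / f radians off the axis. A picture is of the moment at which its call begins: read the wrist's pose just before it. camera_info takes no time and is no camera call.
- job_done(): hands the job in; it is judged then, once.
Trained networks look in the newest picture that a camera, given by its name, has taken for a name from the list of things; names that differ only in an ending like _2 or _b are one class to them, and where a whole thing is asked for, a point or a joint stands for the part that bears it (a point fixed in the world has none). Each returns a list of dicts, best first, with "p" (0 to 1); they miss things now and then, are a little off and sometimes report something else, mostly with a low value. They report only what shows in the picture. A call takes as long as a camera call. They do not tell look-alikes from the thing itself.
- trace(camera, thing): "region" (420x560 bool, what is visible of it) and "location" ([column, row] in pixels, amid what is visible of it).
The state is a dict: "time": time; "joint_pos": joint angles; "joint_vel": joint speeds; "joint_efforts": joint torques, N m; "tool_pos": TCP position; "tool_rot": TCP orientation; "contact_force": force on the tool from outside, world axes, zero at the start; "ft_torque": the same for the moment, N m; "gripper_width": opening from 0.0 (shut) to 1.0 (fully open); "grasp_force": force on a finger pad.
Only numpy, scipy, OpenCV 4.12 (cv2) and the standard library are available. Lean on these libraries where they do the work, as an engineer would, in place of code of your own. Each camera call takes 0.05 s, during which the arm holds its last target. There are 200 camera calls.

TASK

The hanging plate inside the mirror mount has slipped out of line with the hole in the steel cover, and you cannot measure which way: take the tapered pin out of the rack, feel with its nose for the plate's hole under the cover, and work the pin down gently, never with a hard shove, until its collar is flat on the cover and the plate is pulled into line. Leave the pin standing there, let go of it, and leave the straight pin, bowl, chest and book where they are.

Things in the scene. Friction and masses are not known exactly. Their poses are not given: they have to be found in the camera images.
- taper_pin: Steel drift, about 140 g, hanging by its collar in one of the rack's holes. Head 18 x 18 mm square (faces along x, y), 40 tall, on a collar of diameter 32, 5 thick; below it a shank of diameter 19 for 14 mm, then a cone narrowing to diameter 6 over 38.5 mm and a blunt flat nose (edge broken 0.5 mm). Origin: centre of the collar's underside, z up (head z = 5 to 45 mm, nose end z = -53).
- straight_pin: Bystander in the rack's other hole (which is which varies): collar, length and origin as taper_pin, but a round head (diameter 18, 40 tall) and a straight blunt shank of diameter 19 all the way down, which cannot pass holes that are out of line.
- rack: Fixed light wooden rack, open front and back, 60 (x) x 150 (y) x 66 mm tall; its 8 mm top board has two holes of diameter 22 at y = -40 and +40 mm from which the two pins hang. Origin: centre of its underside.
- mount: Fixed mirror mount: hollow wooden block 110 x 110 mm, 72 mm tall with its 5 mm steel cover plate, and a 20 mm wide, 8 mm tall steel foot on each side along x. 0.5 mm under the cover is a hidden hanging plate, 5 mm thick; below that it is hollow for the pin's whole length. Load it by the pin with less than 45 N in all (cover and plate); 5 to 20 N do. Origin: centre of its underside.
- mount_hole (a point): Centre of the cover's hole (diameter 20, square edge) at its top face, 72 mm above the sideboard, z up. The hidden plate's equal hole is off to an unmeasured side, any way round. On centre, the nose lands on the plate, 5.5 mm below here; it drops into the overlap if held about 5.5 mm off centre to the right side, within about 28 degrees.
- plate (a joint): How far (m) the hidden plate's hole is out of line with the cover's, not which way: 0.0105 to 0.0113 at the start, 0 in line, under 0.002 once the pin's shank is through both. It slides level, only along the line through the cover hole's axis, stiffly (about 4.5 N), with no spring, and stays where it is left.
- bowl: Bystander: small blue ceramic bowl, rim diameter 110, 45 mm tall. Origin: centre of its underside.
- chest: Bystander: small wooden chest with iron bands, 97 x 144 x 79 mm. Origin: centre of its underside.
- book: Bystander: book lying flat, 130 x 190 x 22 mm. Origin: centre of its underside.
Not all that is in view belongs to the job. Leave any brown or turquoise look-alike of the taper_pin alone.

How it is judged:
By the outcome, as a careful person would: the job done as asked, in the order asked, and still so for the second after the job is handed in, with the robot touching nothing.
It also fails if it takes over 61 s, if anything falls off the work surface, if the arm or the gripper's body presses on something with over 40 N, if the wrist force passes 120 N, or if a joint passes its speed limit or range.

## Working session

There is one attempt and no reset: what is moved stays moved. The work goes in short steps, Python scripts to look and compute and a tool call to move; the robot and the scene stay as the last step left them, time stands still between calls to the robot, and variables do not carry over. Pictures are saved under pics/ and viewed, at most 10 in all, crops included, and the job is handed in when it is done.

Besides the shell and the picture viewer there is one more tool, called after ">>>" as name([rows], argument=value, ...), one row to a line, values as JSON. play_rows: Moves the arm, as the interface text tells. Its arguments: {"type":"object","properties":{"linear":{"type":"array","items":{"type":"array","items":{"type":"number"}}},"turn":{"type":"array","items":{"type":"number"}},"hand":{"type":"number"}},"required":["linear","turn"]}

```bash
mkdir -p pics
cat > h.py <<'E'
from plant import *
import numpy as np, cv2
from scipy.spatial.transform import Rotation as R
def ray(cam,px,st=None):
    ci=camera_info(cam);K=np.array(ci["camera_matrix"])
    x=(px[0]-K[0,2])/K[0,0];y=(px[1]-K[1,2])/K[1,1]
    if cam=="wrist":
        r=np.hypot(x,y);d=np.array([x/r*np.sin(r),y/r*np.sin(r),np.cos(r)]) if r>1e-9 else np.array([0,0,1.])
        M=np.array(ci["mount"]);q=np.array(st["tool_rot"]);Rt=R.from_quat(q[[1,2,3,0]]).as_matrix()
        return Rt@M[:3,3]+np.array(st["tool_pos"]),Rt@M[:3,:3]@d
    a=np.array(ci["attitude"]);
    A=a if a.shape==(3,3) else R.from_quat(a[[1,2,3,0]]).as_matrix()
    return np.array(ci["origin"]),A@np.array([x,y,1])
def at_z(cam,px,z,st=None):
    o,d=ray(cam,px,st);return o+d*(z-o[2])/d[2]
def save(n,im): cv2.imwrite("pics/"+n+".png",im[:,:,::-1])
E
python3 - <<'E'
from h import *
st=state();print(st)
for c in ["scene","side","wrist"]:
    print(c,camera_info(c))
ims={c:grab_frame(c) for c in ["scene","side","wrist"]}
save("scene0",ims["scene"]);save("wrist0",ims["wrist"]);save("side0",ims["side"])
for c in ["scene","wrist"]:
  for t in ["taper_pin","straight_pin","rack","mount"]:
    for r in trace(c,t)[:3]: print(c,t,r["p"],r["location"])
E
```

```text
{'time': 0.0, 'joint_pos': array([-1.18973943e-01,  5.33821299e-02,  1.61429517e+00,  1.97430417e-05,
        1.47599593e+00, -1.19008409e-01]), 'joint_vel': array([ 0.00057692,  0.00027853,  0.00211346,  0.00025194, -0.00094869,
       -0.0003889 ]), 'joint_efforts': array([ 2.70554956e-04, -3.93670499e+01, -3.70175600e+01, -1.62778279e-04,
        6.93513779e-03, -6.06393527e-06]), 'tool_pos': array([6.24378024e-01, 9.65841337e-05, 2.30046650e-01]), 'tool_rot': array([-8.23791141e-04,  7.07094881e-01,  7.07117916e-01, -6.35347118e-04]), 'contact_force': array([-0.40058805, -1.01311176, -0.7481713 ]), 'ft_torque': array([-0.00996144, -0.0442225 ,  0.0165456 ]), 'grasp_force': 0.0, 'gripper_width': 1.0044256586102958}
scene {'camera_matrix': array([[487.86804677,   0.        , 290.13402074],
       [  0.        , 487.86804677, 205.93862296],
       [  0.        ,   0.        ,   1.        ]]), 'origin': array([0.86769238, 0.52294482, 0.82788352]), 'attitude': array([-0.07913195,  0.2566644 ,  0.91140361, -0.31177714])}
side {'camera_matrix': array([[495.52972608,   0.        , 276.68
[... 379 characters left out ...]
        ,   0.        ,   1.        ]]), 'mount': array([[ 1.05502927e-04, -9.62124760e-01, -2.72609491e-01,
         6.95040737e-02],
       [ 9.99999869e-01, -3.49376049e-05,  5.10316963e-04,
        -6.59897765e-04],
       [-5.00512908e-04, -2.72609510e-01,  9.62124631e-01,
        -1.43207734e-01],
       [ 0.00000000e+00,  0.00000000e+00,  0.00000000e+00,
         1.00000000e+00]])}
scene taper_pin 0.9 [351.3, 288.4]
scene taper_pin 0.69 [166.8, 172.5]
scene taper_pin 0.66 [394.0, 273.0]
scene straight_pin 0.85 [374.0, 236.2]
scene rack 0.91 [383.5, 273.5]
scene mount 0.59 [273.9, 153.8]
wrist straight_pin 0.93 [140.6, 26.2]
wrist rack 0.81 [160.5, 40.6]
wrist mount 0.86 [210.7, 296.4]
```

View pics/scene0.png

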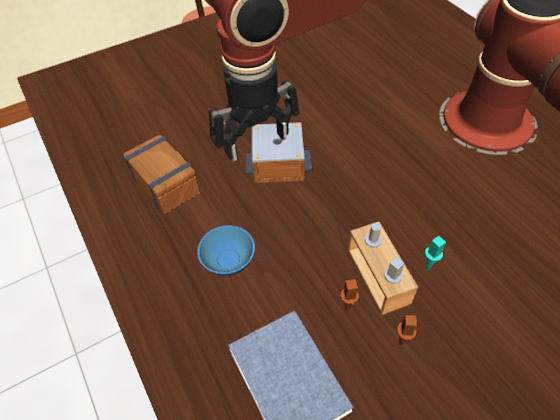

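View pics/wrist0.png

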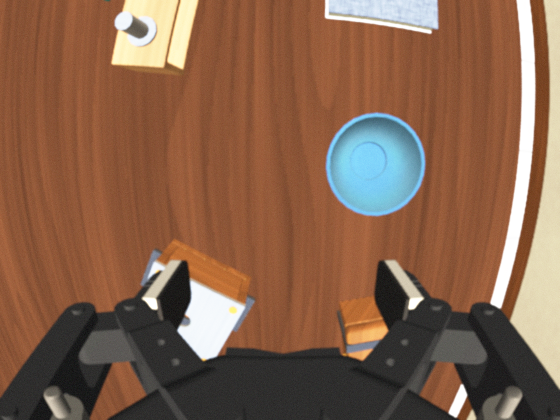

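The scene view shows the rack at about (383,270). Its round-headed straight pin is at (374,236) and the square-headed taper pin at (394,270). Brown look-alikes stand at (350,290) and (408,327), with a turquoise one at (435,250). The mount hole is near (277,141). The wrist view shows the straight pin at (133,28) and the mount's cover at the lower left, with its hole near (185,321).

Run:
```python
from h import *
for n,p,z in [("taper top",(396,263),.111),("taper collar",(394,276),.07),("straight top",(375,229),.111),("straight collar",(374,241),.071),("br1",(350,297),.053),("br2",(407,327),.053),("tq",(435,254),.053),("hole",(277,141),.072),("mtl",(251,128),.072),("mtr",(302,124),.072),("mbr",(304,158),.072),("mbl",(255,161),.072),("rackFR",(415,292),.066),("rackFL",(385,310),.066),("rackBL",(351,236),.066),("rackBR",(378,223),.066)]:
    print(n,at_z("scene",p,z).round(3))
st=state(); print("hole w",at_z("wrist",(185,321),.072,st).round(3),"straight w",at_z("wrist",(125,22),.111,st).round(3))
im=cv2.imread("pics/scene0.png")[190:350,320:470]; cv2.imwrite("pics/c0.png",cv2.resize(im,(750,600)[:2] if 0 else (562,600),interpolation=cv2.INTER_CUBIC))
```

```text
taper top [0.503 0.245 0.111]
taper collar [0.502 0.248 0.07 ]
straight top [0.491 0.17  0.111]
straight collar [0.488 0.171 0.071]
br1 [0.585 0.234 0.053]
br2 [0.536 0.33  0.053]
tq [0.4   0.245 0.053]
hole [ 0.51  -0.148  0.072]
mtl [ 0.538 -0.214  0.072]
mtr [ 0.435 -0.164  0.072]
mbr [ 0.487 -0.074  0.072]
mbl [ 0.579 -0.121  0.072]
rackFR [0.489 0.29  0.066]
rackFL [0.554 0.29  0.066]
rackBL [0.515 0.137 0.066]
rackBR [0.454 0.14  0.066]
hole w [ 0.512 -0.149  0.072] straight w [0.487 0.166 0.111]
```

View pics/c0.png

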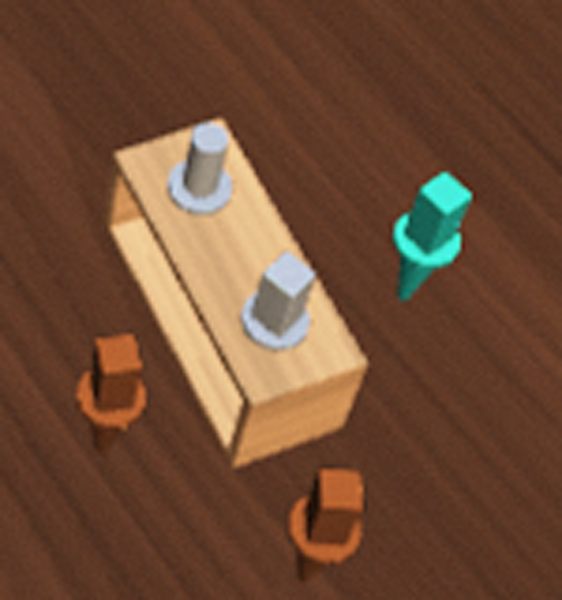

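The crop shows the taper pin with its square head top near scene (397,263), about 77 mm from the straight pin. The look-alikes stand 80–100 mm away, so the fingers have room. I'm moving above it.

>>> play_rows([
  [-0.024,0.05,-0.006],
  [-0.024,0.05,-0.006],
  [-0.024,0.05,-0.006],
  [-0.024,0.05,-0.006],
  [-0.025,0.046,-0.006],
  [0,0,0],
  [0,0,0],
], turn=[0,0,0,0,0,0,0], hand=0.06)

```text
time: 1.42
tool_pos: [0.5043, 0.2458, 0.2015]
tool_rot: [0.0, 0.707, 0.707, 0.0]
contact_force: [0.4, -0.3, -0.6]
gripper_width: 0.697
grasp_force: 0.0
```

Run:
```python
from h import *
st=state();im=grab_frame("wrist");save("wrist1",im);print(st["tool_pos"],st["tool_rot"],st["time"],st["contact_force"])
cv2.imwrite("pics/w1c.png",cv2.resize(im[170:350,170:410,::-1],(800,600),interpolation=cv2.INTER_CUBIC))
for t in ["taper_pin","straight_pin"]:
  for r in trace("wrist",t)[:3]: print(t,r["p"],r["location"])
```

```text
[0.5042574  0.24580582 0.20154699] [3.28887901e-04 7.06975842e-01 7.07237610e-01 1.15614310e-04] 1.425 [ 0.3750999  -0.26805545 -0.60998187]
taper_pin 0.96 [179.5, 121.5]
taper_pin 0.91 [394.1, 94.3]
taper_pin 0.84 [359.5, 133.1]
straight_pin 0.89 [261.8, 283.8]
straight_pin 0.74 [274.7, 204.2]
```

View pics/w1c.png

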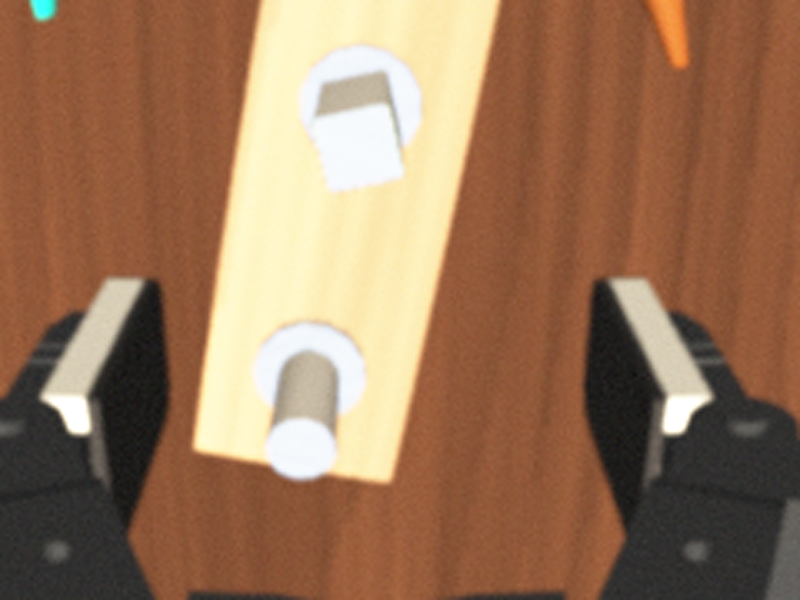

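The crop shows the taper head's top face with corners near (313,122), (386,101), (404,172) and (331,191), turned roughly 15°. Its collar is centred near (361,103), and the straight pin's round head is at (301,448).

Run:
```python
from h import *
st=state()
f=lambda p:(170+p[0]*.3-.35,170+p[1]*.3-.35)
c=np.array([at_z("wrist",f(p),.111,st) for p in [(313,122),(386,101),(404,172),(331,191)]])
print(c.round(4),c.mean(0))
for i in range(4):
    d=c[(i+1)%4]-c[i];print(np.degrees(np.arctan2(d[1],d[0])),np.linalg.norm(d))
print("collar",at_z("wrist",f((361,103)),.071,st),"str",at_z("wrist",f((301,448)),.111,st))
for p in [(265,0),(500,0),(193,450),(390,483)]: print(at_z("wrist",f(p),.066,st).round(4))
```

```text
[[0.4903 0.2516 0.111 ]
 [0.5066 0.2564 0.111 ]
 [0.5107 0.2398 0.111 ]
 [0.4941 0.2353 0.111 ]] [0.5003892  0.24578127 0.111     ]
16.37993724205502 0.017009973370256993
-76.13232090712276 0.01706262122801482
-164.79018992329918 0.017201842471256834
103.17036498579527 0.01672116875005538
collar [0.50046983 0.24593366 0.071     ] str [0.48528453 0.16660364 0.111     ]
[0.4755 0.2724 0.066 ]
[0.5367 0.2724 0.066 ]
[0.4486 0.1366 0.066 ]
[0.5084 0.1254 0.066 ]
```

>>> play_rows([
  [-0.004,0,0],
  [0,0,-0.03],
  [0,0,-0.03],
  [0,0,-0.03],
  [0,0,-0.0325],
  [0,0,0],
  [0,0,0],
], turn=[7.5,7.5,0,0,0,0,0])

```text
time: 2.45
tool_pos: [0.5012, 0.2457, 0.0801]
tool_rot: [0.0, 0.609, 0.793, 0.001]
contact_force: [-0.3, -0.1, -0.0]
gripper_width: 0.7
grasp_force: 0.0
```

>>> play_rows([
  [0,0,0],
  [0,0,0],
  [0,0,0],
  [0,0,0],
  [0,0,0],
  [0,0,0],
], turn=[0,0,0,0,0,0], hand=0.0)

```text
time: 3.2
tool_pos: [0.5009, 0.2463, 0.0802]
tool_rot: [0.001, 0.609, 0.793, 0.001]
contact_force: [0.4, -0.4, 5.9]
gripper_width: 0.198
grasp_force: 59.3
```

>>> play_rows([
  [0,0,0.01],
  [0,0,0.03],
  [0,0,0.04],
  [0,0,0.04],
  [0.003,-0.04,0.01],
  [0.003,-0.05,0],
  [0.003,-0.05,0],
  [0.003,-0.05,0],
], turn=[0,0,0,0,0,0,0,0])

```text
time: 4.2
tool_pos: [0.5113, 0.0547, 0.2085]
tool_rot: [-0.0, 0.609, 0.793, -0.0]
contact_force: [0.8, -0.0, -1.0]
gripper_width: 0.199
grasp_force: 60.0
```

>>> play_rows([
  [0.003,-0.05,0],
  [0.003,-0.05,0],
  [0.003,-0.05,0],
  [0.003,-0.05,0],
  [0.004,-0.05,0],
  [0.003,-0.032,0],
  [0,0,0],
  [0,0,0],
], turn=[0,0,0,0,0,0,0,0])

```text
time: 5.2
tool_pos: [0.5306, -0.2253, 0.2083]
tool_rot: [-0.001, 0.609, 0.793, 0.0]
contact_force: [-0.1, -0.2, -1.9]
gripper_width: 0.202
grasp_force: 60.0
```

Run:
```python
from h import *
st=state();im=grab_frame("wrist");save("wrist2",im);print(st["tool_pos"],st["time"],st["contact_force"],st["ft_torque"])
cv2.imwrite("pics/w2c.png",cv2.resize(im[120:345,130:430,::-1],(800,600),interpolation=cv2.INTER_CUBIC))
```

```text
[ 0.53059894 -0.22533053  0.20828305] 5.2 [-0.07934771 -0.2210654  -1.87479871] [4.19938008e-02 2.18607432e-03 5.79902504e-05]
```

View pics/w2c.png

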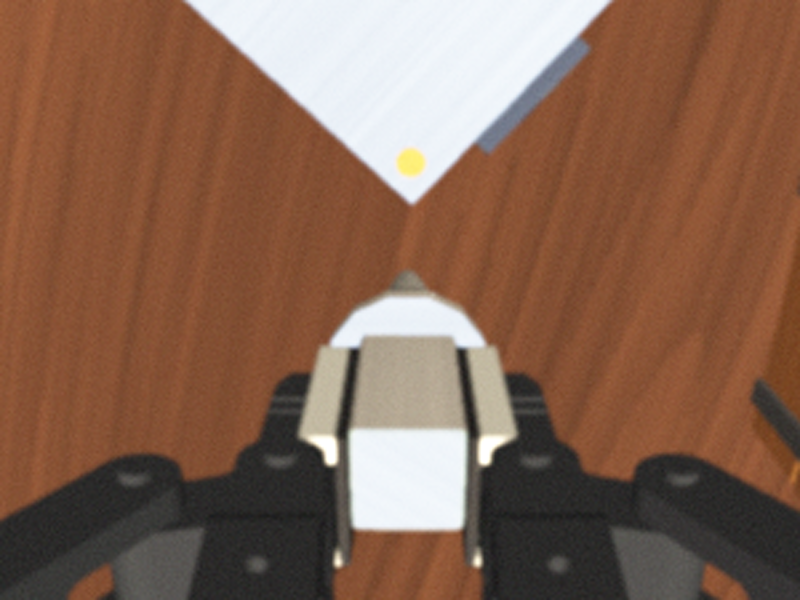

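The pin is held square between the pads, with its head top at crop (350–466, 428–528). The collar's front edge is at row ~290 and the nose is just visible at (405,275). The cover's near corner is at (412,205) and the hole lies above this crop, so I'll find it numerically.

Run:
```python
from h import *
st=state();im=cv2.imread("pics/wrist2.png");g=cv2.cvtColor(im,cv2.COLOR_BGR2GRAY)
hsv=cv2.cvtColor(im,cv2.COLOR_BGR2HSV)
cov=((hsv[...,1]<60)&(g>170)).astype(np.uint8); cov[230:]=0
n,l,s,c=cv2.connectedComponentsWithStats(cov);i=1+np.argmax(s[1:,4]);print(s[i])
cs,h=cv2.findContours((l==i).astype(np.uint8),cv2.RETR_CCOMP,cv2.CHAIN_APPROX_NONE)
for k,cc in enumerate(cs):
    if h[0][k][3]>=0 and cv2.contourArea(cc)>15:
        P=np.array([at_z("wrist",p,.072,st)[:2] for p in cc[:,0,:].astype(float)])
        (x,y),r=cv2.minEnclosingCircle((P*1000).astype(np.float32))
        print("inner",cc[:,0].mean(0),cv2.contourArea(cc),x,y,2*r,im[tuple(cc[:,0].mean(0).astype(int)[::-1])])
f=lambda p:(130+p[0]*.375-.3,120+p[1]*.375-.3)
q=st["tool_rot"];Rt=R.from_quat(np.array(q)[[1,2,3,0]]).as_matrix();T=np.array(st["tool_pos"])
print("T",T)
for p,z in [((350,428),.031),((465,430),.031),((467,528),.031),((350,528),.031),((408,290),-.0092),((330,345),-.0092),((487,345),-.0092)]:
    print((Rt.T@(at_z("wrist",f(p),T[2]+z,st)-T)).round(4))
cv2.imwrite("pics/w2d.png",cv2.resize(im[0:200,180:400],(660,600),interpolation=cv2.INTER_CUBIC))
```

```text
[  192    20   180   176 15640]
inner [283.5 180.5] 103.0 526.5099487304688 -207.71717834472656 10.717331886291504 [121 240 253]
inner [207. 111.] 104.0 446.7025451660156 -165.04620361328125 10.920866012573242 [119 239 253]
inner [355.46875 106.0625 ] 102.0 569.0228271484375 -127.79364776611328 10.774334907531738 [123 238 253]
inner [281.23076923 106.69230769] 420.5 507.78680419921875 -146.33120727539062 20.72008514404297 [134 126 117]
inner [278.53125  34.5625 ] 102.0 489.29168701171875 -85.30973815917969 10.825288772583008 [118 237 253]
T [ 0.53072628 -0.22504227  0.20842326]
[ 0.0097 -0.0088 -0.031 ]
[ 0.0094  0.008  -0.031 ]
[-0.0081  0.0088 -0.031 ]
[-0.0081 -0.0093 -0.031 ]
[ 0.0173 -0.0003  0.0092]
[ 0.0061 -0.0151  0.0092]
[0.0061 0.0148 0.0092]
```

View pics/w2d.png

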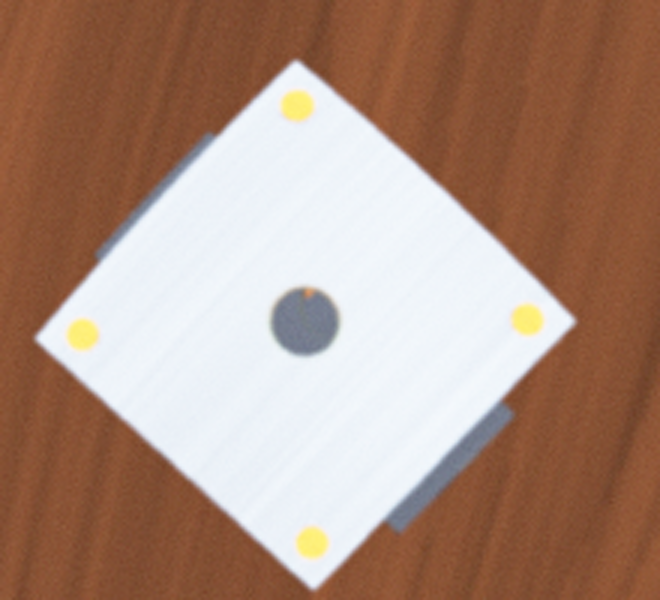

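The cover is clean, with four brass dots symmetric about the hole (averaging to 0.5079, −0.1465), which agrees with the hole fit (0.5078, −0.1463). The hole shows mostly grey plate, with a small orange spot at crop (308,292) on its top edge. I'll stretch the contrast inside the hole to see whether that means anything.

Run:
```python
from h import *
im=cv2.imread("pics/wrist2.png")[90:124,264:300].astype(float)
o=np.clip((im-60)/(170-60)*255,0,255).astype(np.uint8)
cv2.imwrite("pics/w2e.png",cv2.resize(o,(504,476),interpolation=cv2.INTER_NEAREST))
st=state()
print("spot dir",(at_z("wrist",(282.5,97.5),.067,st)-at_z("wrist",(281.3,106.7),.072,st)).round(4))
```

```text
spot dir [-0.0012  0.0083 -0.005 ]
```

View pics/w2e.png

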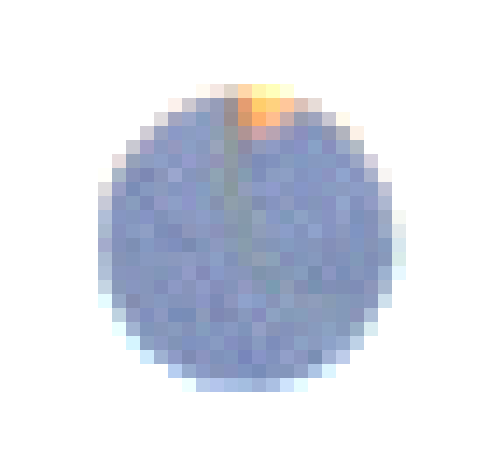

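The stretched crop shows a faint arc, roughly (238,100)–(240,230)–(335,300). It fits a 10 mm radius circle whose centre is about 10 mm up and right of the hole's centre, which is world direction ≈46°. I'll use that as the first guess and let the nose confirm it.

>>> play_rows([
  [-0.0064,0.027,0],
  [-0.0064,0.027,0],
  [-0.006,0.0278,0],
  [0,0,-0.03],
  [0,0,-0.025],
  [0,0,-0.008],
  [0,0,0],
  [0,0,0],
], turn=[0,0,0,0,0,0,0,0])

```text
time: 6.25
tool_pos: [0.513, -0.1444, 0.1472]
tool_rot: [0.001, 0.609, 0.793, 0.0]
contact_force: [0.4, -0.6, -1.7]
gripper_width: 0.2
grasp_force: 60.0
```

Run:
```python
from h import *
st=state();print(st["tool_pos"],st["contact_force"],st["time"])
im=np.ascontiguousarray(grab_frame("scene"));im2=np.ascontiguousarray(grab_frame("side"))
ci=camera_info("side");A=R.from_quat(np.array(ci["attitude"])[[1,2,3,0]]).as_matrix();K=ci["camera_matrix"]
v=K@(A.T@(np.array([.508,-.1464,.08])-ci["origin"]));u=(v[:2]/v[2]).astype(int);print(u)
a=cv2.resize(im2[max(0,u[1]-50):u[1]+50,u[0]-66:u[0]+66,::-1],(792,600),interpolation=cv2.INTER_CUBIC)
cv2.imwrite("pics/s3.png",a)
```

```text
[ 0.51297286 -0.14436911  0.14723913] [ 0.41667036 -0.57181336 -1.74712375] 6.25
[361 171]
```

View pics/s3.png

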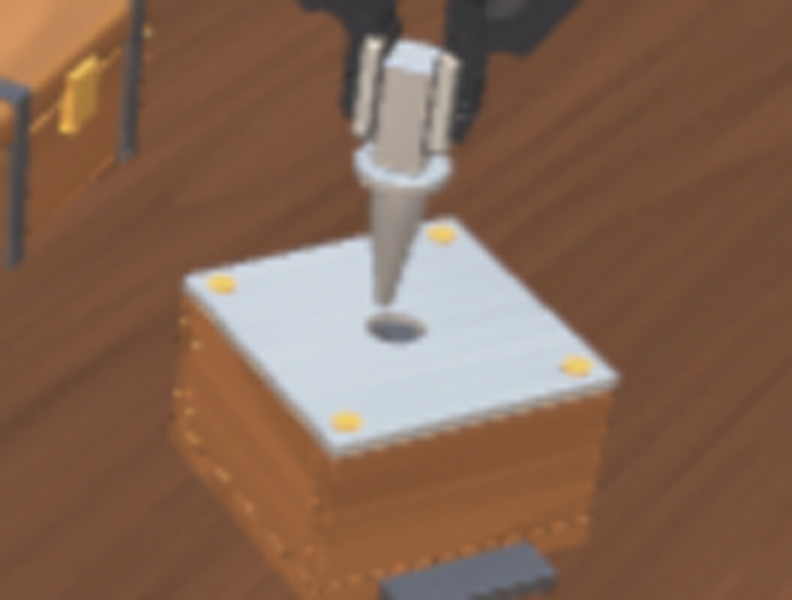

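The side view shows the pin vertical, with its nose end at crop (384,302) just above the cover hole at (396,328). I'll check the offset numerically.

Run:
```python
from h import *
f=lambda p:(295+p[0]/6-.4,121+p[1]/6-.4)
h=at_z("side",f((396,328)),.072);n=at_z("side",f((384,302)),.080);print(h,n,n-h)
```

```text
[ 0.50755975 -0.14482106  0.072     ] [ 0.51374191 -0.14521232  0.08      ] [ 0.00618216 -0.00039127  0.008     ]
```

>>> play_rows([
  [-0.0008,0.0008,0],
  [0,0,-0.003],
  [0,0,-0.002],
  [0,0,0],
  [0,0,0],
], turn=[0,0,0,0,0])

```text
time: 6.98
tool_pos: [0.5114, -0.1434, 0.1407]
tool_rot: [-0.0, 0.609, 0.793, -0.0]
contact_force: [-0.5, -0.1, -1.4]
gripper_width: 0.202
grasp_force: 60.0
```

>>> play_rows([
  [0,0,-0.001],
  [0,0,-0.001],
  [0,0,-0.001],
  [0,0,-0.001],
  [0,0,-0.001],
  [0,0,0],
  [0,0,0],
], turn=[0,0,0,0,0,0,0])

```text
time: 7.85
tool_pos: [0.5114, -0.1434, 0.1358]
tool_rot: [0.0, 0.609, 0.793, -0.0]
contact_force: [0.2, -0.3, -1.8]
gripper_width: 0.199
grasp_force: 60.0
```

>>> play_rows([
  [0,0,-0.001],
  [0,0,-0.001],
  [0,0,0],
  [0,0,-0.001],
  [0,0,0],
  [0,0,-0.001],
  [0,0,0],
], turn=[0,0,0,0,0,0,0])

```text
time: 8.72
tool_pos: [0.5113, -0.1434, 0.1317]
tool_rot: [-0.0, 0.609, 0.793, -0.0]
contact_force: [0.4, 0.2, -0.5]
gripper_width: 0.2
grasp_force: 60.0
```

>>> play_rows([
  [0,0,-0.001],
  [0,0,0],
  [0,0,-0.001],
  [0,0,0],
  [0,0,-0.001],
  [0,0,0],
], turn=[0,0,0,0,0,0])

```text
time: 9.48
tool_pos: [0.5113, -0.1434, 0.1287]
tool_rot: [-0.0, 0.609, 0.793, -0.0]
contact_force: [0.1, -0.6, -1.6]
gripper_width: 0.2
grasp_force: 60.0
```

The nose went through without load, about 5 mm below the plate's top, so the direction is right. Now I'll work down, easing the axis back toward the hole's centre as the cone widens.

>>> play_rows([
  [-0.0001,-0.0001,-0.001],
  [-0.0001,-0.0001,-0.001],
  [-0.0002,-0.0002,-0.001],
  [0,0,0],
  [-0.0001,-0.0001,-0.001],
  [-0.0001,-0.0001,-0.001],
  [0,0,0],
  [0,0,0],
], turn=[0,0,0,0,0,0,0,0])

```text
time: 10.48
tool_pos: [0.5111, -0.1439, 0.124]
tool_rot: [0.0, 0.609, 0.793, 0.0]
contact_force: [2.3, 1.0, 0.1]
gripper_width: 0.199
grasp_force: 60.1
```

>>> play_rows([
  [-0.0001,-0.0001,-0.001],
  [-0.0001,-0.0001,-0.001],
  [-0.0002,-0.0002,-0.001],
  [0,0,0],
  [-0.0001,-0.0001,-0.001],
  [-0.0001,-0.0001,-0.001],
  [0,0,0],
  [0,0,0],
], turn=[0,0,0,0,0,0,0,0])

```text
time: 11.48
tool_pos: [0.5101, -0.1446, 0.1186]
tool_rot: [-0.0, 0.609, 0.793, -0.0]
contact_force: [3.7, 2.4, 2.0]
gripper_width: 0.199
grasp_force: 60.3
```

>>> play_rows([
  [-0.0001,-0.0001,-0.001],
  [-0.0001,-0.0001,-0.001],
  [-0.0001,-0.0002,-0.001],
  [-0.0001,-0.0001,-0.001],
  [-0.0001,-0.0002,-0.001],
  [-0.0001,-0.0002,-0.001],
  [0,0,0],
  [0,0,0],
], turn=[0,0,0,0,0,0,0,0])

```text
time: 12.48
tool_pos: [0.5094, -0.1455, 0.1126]
tool_rot: [-0.0, 0.609, 0.793, -0.0]
contact_force: [3.4, 2.1, 1.5]
gripper_width: 0.2
grasp_force: 60.4
```

>>> play_rows([
  [-0.0001,-0.0001,-0.001],
  [-0.0001,-0.0001,-0.001],
  [-0.0001,-0.0002,-0.001],
  [-0.0001,-0.0001,-0.001],
  [-0.0001,-0.0001,-0.001],
  [-0.0001,-0.0002,-0.001],
  [0,0,0],
  [0,0,0],
], turn=[0,0,0,0,0,0,0,0])

```text
time: 13.48
tool_pos: [0.5089, -0.1463, 0.1066]
tool_rot: [-0.0, 0.609, 0.793, -0.0]
contact_force: [4.1, 3.0, 1.5]
gripper_width: 0.197
grasp_force: 60.5
```

>>> play_rows([
  [-0.0001,-0.0001,-0.001],
  [-0.0001,-0.0001,-0.001],
  [-0.0001,-0.0001,-0.001],
  [0,0,0],
  [-0.0001,-0.0001,-0.001],
  [-0.0001,-0.0001,-0.001],
  [0,0,0],
  [0,0,0],
], turn=[0,0,0,0,0,0,0,0])

```text
time: 14.48
tool_pos: [0.5084, -0.1468, 0.1016]
tool_rot: [-0.0, 0.609, 0.793, -0.0]
contact_force: [3.5, 2.1, 1.8]
gripper_width: 0.198
grasp_force: 60.5
```

>>> play_rows([
  [-0.0001,-0.0001,-0.0005],
  [0,-0.0001,-0.0005],
  [0,0,-0.0005],
  [0,0,-0.0005],
  [0,0,0],
  [0,0,0],
], turn=[0,0,0,0,0,0])

```text
time: 15.22
tool_pos: [0.5083, -0.147, 0.0997]
tool_rot: [-0.0, 0.609, 0.793, -0.0]
contact_force: [2.4, 3.2, 1.5]
gripper_width: 0.201
grasp_force: 60.5
```

>>> play_rows([
  [0,0,-0.0005],
  [0,0,-0.0005],
  [0,0,-0.0005],
  [0,0,-0.0005],
  [0,0,0],
  [0,0,0],
], turn=[0,0,0,0,0,0])

```text
time: 15.98
tool_pos: [0.5083, -0.147, 0.0977]
tool_rot: [-0.0, 0.609, 0.793, -0.0]
contact_force: [2.7, 4.1, 2.2]
gripper_width: 0.2
grasp_force: 60.5
```

>>> play_rows([
  [0,0,-0.0007],
  [0,0,-0.0007],
  [0,0,-0.0007],
  [0,0,-0.0007],
  [0,0,-0.0007],
  [0,0,0],
  [0,0,0],
], turn=[0,0,0,0,0,0,0])

```text
time: 16.85
tool_pos: [0.5082, -0.147, 0.094]
tool_rot: [-0.0, 0.609, 0.793, -0.0]
contact_force: [2.8, 1.8, -0.3]
gripper_width: 0.198
grasp_force: 60.4
```

>>> play_rows([
  [0,0,-0.001],
  [0,0,-0.001],
  [0,0,-0.001],
  [0,0,-0.001],
  [0,0,-0.001],
  [0,0,-0.001],
  [0,0,0],
  [0,0,0],
], turn=[0,0,0,0,0,0,0,0])

```text
time: 17.85
tool_pos: [0.5083, -0.147, 0.0881]
tool_rot: [-0.0, 0.609, 0.793, -0.0]
contact_force: [2.4, 3.3, 0.8]
gripper_width: 0.201
grasp_force: 60.3
```

>>> play_rows([
  [0,0,-0.0005],
  [0,0,-0.0005],
  [0,0,-0.0004],
  [0,0,0],
  [0,0,0],
], turn=[0,0,0,0,0])

```text
time: 18.48
tool_pos: [0.5083, -0.147, 0.0868]
tool_rot: [-0.0, 0.609, 0.793, -0.0]
contact_force: [3.5, 2.2, 1.8]
gripper_width: 0.2
grasp_force: 60.3
```

>>> play_rows([
  [0,0,-0.0004],
  [0,0,-0.0003],
  [0,0,0],
  [0,0,0],
], turn=[0,0,0,0])

```text
time: 18.98
tool_pos: [0.5084, -0.147, 0.0862]
tool_rot: [-0.0, 0.609, 0.793, -0.0]
contact_force: [1.5, 4.6, 1.8]
gripper_width: 0.198
grasp_force: 60.4
```

>>> play_rows([
  [0,0,-0.0003],
  [0,0,0],
  [0,0,0],
], turn=[0,0,0])

```text
time: 19.35
tool_pos: [0.5084, -0.147, 0.0862]
tool_rot: [-0.0, 0.609, 0.793, -0.0]
contact_force: [0.0, 4.0, 4.8]
gripper_width: 0.203
grasp_force: 60.8
```

>>> play_rows([
  [0,0,-0.0003],
  [0,0,0],
  [0,0,-0.0003],
  [0,0,0],
  [0,0,0],
], turn=[0,0,0,0,0])

```text
time: 19.98
tool_pos: [0.5084, -0.147, 0.0862]
tool_rot: [-0.0, 0.609, 0.793, -0.0]
contact_force: [-0.9, 5.5, 7.9]
gripper_width: 0.199
grasp_force: 61.3
```

>>> play_rows([
  [0,0,0],
  [0,0,0],
  [0,0,0],
  [0,0,0],
  [0,0,0],
], turn=[0,0,0,0,0], hand=0.06)

```text
time: 20.6
tool_pos: [0.5083, -0.1471, 0.0852]
tool_rot: [-0.0, 0.609, 0.793, -0.0]
contact_force: [-0.3, -0.3, 0.5]
gripper_width: 0.699
grasp_force: 0.0
```

>>> play_rows([
  [0,0,0.01],
  [0,0,0.03],
  [0,0,0.04],
  [0,0,0.04],
  [0,0,0],
  [0,0,0],
], turn=[0,0,0,0,0,0])

```text
time: 21.35
tool_pos: [0.5083, -0.1469, 0.2055]
tool_rot: [0.0, 0.609, 0.793, 0.0]
contact_force: [-0.1, -0.4, -0.9]
gripper_width: 0.704
grasp_force: 0.0
```

Run:
```python
from h import *
st=state();print(st["tool_pos"],st["contact_force"],st["time"])
im=grab_frame("side")
cv2.imwrite("pics/s4.png",cv2.resize(im[121:221,295:427,::-1],(792,600),interpolation=cv2.INTER_CUBIC))
```

```text
[ 0.50827633 -0.1469368   0.20545305] [-0.09652933 -0.43087988 -0.88505866] 21.35
```

View pics/s4.png

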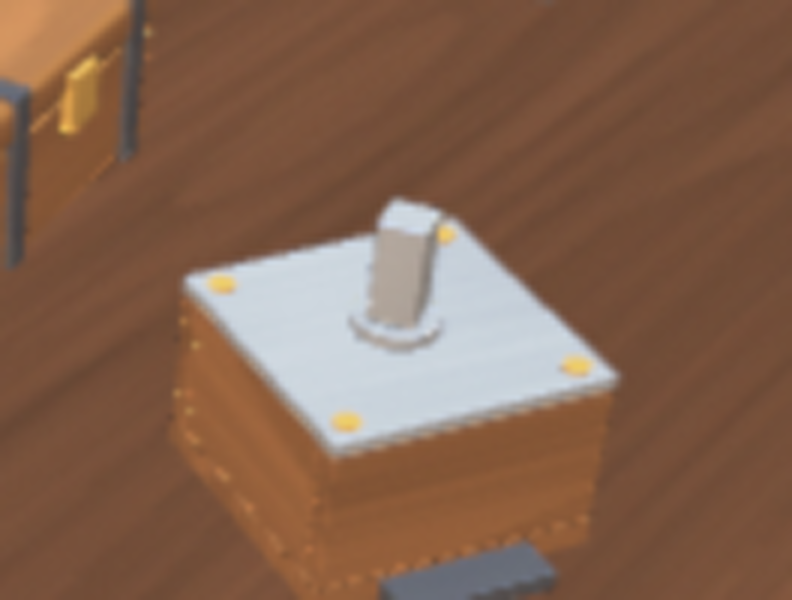

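The pin stands upright at (400,270) with its collar at (397,330) flat on the cover, and the gripper is clear of it. I'm handing in.

```bash
python3 -c "
from plant import *
print(job_done())"
```

```text
the job is handed in; nothing more can be done
None
```

The taper pin is seated in the mount with its collar flat on the cover, released and standing on its own; I handed the job in at about 21 s, the measured wrist force stayed under about 10 N, and I never touched the straight pin, bowl, chest or book.

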